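Set the fish feeder's portion drum to four

TASK

Set the automatic fish feeder to four portions: roll the exposed rubber thumbwheel, pressing on it only gently, until all four dots stand whole and centred in the small window. Then slide the arched grey shutter fully home over the wheel and let go, leaving the canister, the dish and the glass guard as they stand.

Things in the scene. Friction and masses are not known exactly. Their poses are not given: they have to be found in the camera images.
- feeder: White plastic automatic feeder, fixed, 160 (x) by 200 (y) mm, flat deck 86 mm high. Origin at stand-top height under the thumbwheel's middle; x is the rolling direction (away from the robot at yaw 0), y runs along the axle, z up. Along y, in mm: window cowl -84 to -32, thumbwheel -16 to 16, parked shutter about 39 to 85, deck -95 to 105.
- wheel (a point): Nominal crest (highest line) of the black rubber thumbwheel (92 mm diameter, 32 mm wide, smooth) at half its width: 16 mm above the deck, 102 mm above the stand's top, feeder x = y = 0; does not turn. The mount is worn: the true crest is up to 5 mm higher or lower, so feel for it. Fingertips laid on the crest and drawn along feeder x roll the wheel, in several strokes of about 30 mm.
- mount: Sprung carriage of the axle, hidden in the feeder, carrying thumbwheel and number drum; origin 46 mm below wheel, axes as the feeder's. Pressed from above it gives at about 3 N, then sinks 1 mm per 5 N, and bottoms at 4 mm. More than 20 N on the wheel in all breaks the axle. Turning takes about 5 N at the rim: a press under 8 N may slip, 9 to 13 N drives well, and the push itself may add to the press.
- dial (a joint): Turn of wheel and number drum together, rad; grows as the crest rolls to feeder +x, 1 rad per 46 mm; no stops; stays where left. Six groups of black dots like dice faces, 60 degrees apart. Centred in the window: four dots at 0 and again at 6.283, five at 1.047, six at 2.094, one at 3.142, two at 4.189, three at 5.236. Either way round will do.
- window (a point): Middle of the small window, 28 mm square, in the raised cowl beside the wheel (feeder x = 0, y = -54 mm, 12 mm above the deck). The black dots (6 mm, four of them in a 19 mm square) on the white number drum, 68 mm in diameter, are seen through it from above.
- shutter (a joint): Travel of the shutter, m, along -y of the feeder: about 0 parked beside the wheel, 0.062 fully home over it against a stop. About 3 N moves it; it stays where it is left.
- tab (a point): Middle of the upper edge of the shutter's upright tab: 10 mm thick (feeder y), 26 mm long (x), 22 mm high. The shutter is a dark grey plastic arch 108 mm (x) by 46 mm (y), roof 26 mm above the deck, with the tab in its middle, 48 mm above the deck at its upper edge.
- canister: Closed green plastic food canister, 84 mm in diameter, 110 mm high, loose; origin under its middle.
- dish: White ceramic feeder dish, 100 mm wide, 35 mm high, loose; origin under its middle.
- guard: Glass heater guard: an upright clear tube, 48 mm outside, 40 mm inside, 120 mm high, loose; origin under its middle.

How it is judged:
On the way, in this order (a step that is already met when the one before it is completed fails the run):
1. with the shutter still parked, the dial rests with four dots within 0.13 rad of the window's middle (value of joint shutter below 0.025 m and velocity of joint dial between -0.1 and 0.1 rad/s and (value of joint dial between -0.13 and 0.13 rad or value of joint dial between 6.153 and 6.413 rad)), for 0.2 s.
2. the shutter is slid home over the wheel, within 4 mm of its stop (value of joint shutter above 0.058 m), for 0.2 s.
At the end, for the whole second after the job is handed in: The four dots are centred in the window (dial within 0.13 rad of 0 or of 6.283) and at rest, and the shutter is home over the wheel (within 4 mm of its stop, joint above 0.058); canister, dish and guard stand where they stood (value of joint shutter above 0.058 m and velocity of joint dial between -0.1 and 0.1 rad/s and (value of joint dial between -0.13 and 0.13 rad or value of joint dial between 6.153 and 6.413 rad)); the robot touches nothing.
It fails at once if the wheel is pressed or pushed with more than 20 N (contact force between mount and anything else above 20 N).
It fails at once if the canister is moved more than 20 mm (distance of canister from where it was at the start of the episode above 0.02 m).
It fails at once if the dish is moved more than 20 mm (distance of dish from where it was at the start of the episode above 0.02 m).
It fails at once if the glass guard is moved more than 20 mm or tipped (distance of guard from where it was at the start of the episode above 0.02 m or angle between guard's own z axis and vertical above 0.3 rad).
It also fails if it takes over 67 s, if anything falls off the work surface, if the arm or the gripper's body presses on something with over 40 N, if the wrist force passes 120 N, or if a joint passes its speed limit or range.

ROBOT

A 6-joint arm with a two-finger parallel gripper is mounted at the origin on the work surface. World frame = base frame: x ahead of the robot, y to its left, z up, the work surface at z = 0. Lengths are in m, angles in rad, forces in N, time in s.
With the tool pointing down it reaches from about 0.325 to 0.775 m from the base axis. Payload 9.3 kg.
Tool frame: the origin (TCP) lies midway between the tips of the shut fingers; the grasp point (between the pads) lies 19 mm behind it; z points along the fingers, y is the direction in which the jaws open and shut (so a half turn about z gives the same grasp; the last joint's range is limited). The gripper opens to 85 mm and grips with 20 to 120 N. Pads are 22 mm wide; open, the fingers measure 114 mm over their backs; the gripper's body (76 mm by 85 mm) begins 54 mm behind the grasp point. The pads swing forward as they close: fully open they stand 13 mm farther back than shut.
Start: joints at [1.172, 0.259, 0.021, 1.334, 0, 1.418], TCP at [0.134, 0.533, 0.231] pointing down, gripper open.
Joint ranges: [-3.04, 3.04], [-0.91, 1.82], [-1.04, 1.36], [-1.92, 1.95], [-1.52, 1.45], [-3.14, 3.14]. Speed limits (rad/s): [2.22, 2.22, 2.79, 3.14, 3.14, 3.14].

INTERFACE

Orientations are given as a unit quaternion [x, y, z, w].
In Python, from plant import r gives the robot as it stands.
- The arm moves only by the tool jog_arm, never from a script. Its argument "plan" is a list of rows, each a list of 3 entries, a list of its own where there are three numbers: the opening, from 0 (shut) to 1 (fully open), then the shift along the tool's x, y, z scaled (see below), then the turn about the tool's z scaled (see below). A call has 1 to 10 rows; each row shifts and turns the commanded pose from where the row before left it, along the tool's axes as they then stand; what a row does not reach is not made up. The controller multiplies each number of a shift by 20 mm and each number of a turn by 0.08 rad. A row lasts 1/12 s, in which the tool goes at most 41.7 mm and 7.16 degrees, less where a joint would pass 70% of its speed; a pose out of reach is approached as far as the arm can. A call with a number of a shift or a turn outside -1 to 1 is refused whole. A call with a gripper value outside its range is refused whole. The fingers move at their own pace and stop on an object; "force" is the grip in N (left out, the last holds). Time passes only in rows, so rows that do not move let the fingers close. It gives the time, the measured TCP pose, the force and the opening at its end, in the units of the state.
- r.read_state(): the state, without advancing time (a new reading comes with each control period).
- r.capture(name): name is "scene" or "top" or "wrist"; returns (picture, depth): 420x560x3 uint8, red, green, blue; 420x560 float32, m along the optical axis (not along the pixel's ray), 0 where there is no reading.
- r.camera_info(name): a dict with "K" (3x3 intrinsics, pixels), "k1" (the pictures are not rectified: a ray, as slopes to the right and down, at radius r is drawn at 1 + k1 r^2 times it, then the intrinsics apply), "extrinsics" (4x4, takes a point from world to camera coordinates). Camera axes: x right, y down, z forward; pixel columns grow to the right and rows downward; lengths in m; the calibration is good to about 2 mm. A picture is of the moment at which its call begins: read the wrist's pose just before it. camera_info takes no time and is no camera call; for the wrist camera it gives the pose at the moment of the call.
- r.close_job(): hands the job in, once; it reports no verdict.
Trained networks look in the newest picture that a camera, given by its name, has taken for a name from the list of things; names that differ only in an ending like _2 or _b are one class to them, and where a whole thing is asked for, a point or a joint stands for the part that bears it (a point fixed in the world has none). Each returns a list of dicts, best first, with "score" (0 to 1); they miss things now and then, are a little off and sometimes report something else, mostly with a low value. They report only what shows in the picture. A call takes as long as a camera call.
- r.find_in(target, camera): "uv" ([column, row] in pixels, amid what is visible of it).
- r.landmark_of(target, camera): "uv" ([column, row] in pixels: a listed point, or the origin of a listed thing).
The state is a dict: "clock": time; "joint_positions": joint angles; "qd": joint speeds; "effort": joint torques, N m; "ee_pos": TCP position; "orientation": TCP orientation; "wrist_force": force on the tool from outside, world axes, zero at the start; "moment": the same for the moment, N m; "grip_width": opening from 0.0 (shut) to 1.0 (fully open).
Only numpy, scipy, OpenCV 4.12 (cv2) and the standard library are available. Lean on these libraries where they do the work, as an engineer would, in place of code of your own. Each camera call takes 0.05 s, during which the arm holds its last target. There are 200 camera calls.

## Working session

There is one attempt and no reset: what is moved stays moved. The work goes in short steps, Python scripts to look and compute and a tool call to move; the robot and the scene stay as the last step left them, time stands still between calls to the robot, and variables do not carry over. Pictures are saved under pics/ and viewed, about 8 in all and at most 12, crops included, and the job is handed in when it is done.

Besides the shell and the picture viewer there is one more tool, called by a JSON object that holds its "fn" and its "kwargs", one argument or row to a line. jog_arm: Moves the arm, as the interface text tells. Its arguments: {"type":"object","properties":{"plan":{"type":"array"},"force":{"type":"number"}},"required":["plan"]}

```bash
mkdir -p pics; ls; cat > h.py <<'E'
from plant import r
import numpy as np, cv2
def ray(cam,uv):
    c=r.camera_info(cam);K=np.array(c["K"]);k1=c["k1"];E=np.array(c["extrinsics"])
    d=np.array([(uv[0]-K[0,2])/K[0,0],(uv[1]-K[1,2])/K[1,1]]);s=d.copy()
    for _ in range(20): s=d/(1+k1*(s@s))
    R=E[:3,:3];t=E[:3,3]
    return -R.T@t, R.T@np.array([s[0],s[1],1.])
def atz(cam,uv,z):
    o,d=ray(cam,uv);return o+d*(z-o[2])/d[2]
def atd(cam,uv,depth):
    u,v=int(round(uv[0])),int(round(uv[1]));o,d=ray(cam,uv);return o+d*float(np.median(depth[v-1:v+2,u-1:u+2]))
def proj(cam,p):
    c=r.camera_info(cam);K=np.array(c["K"]);E=np.array(c["extrinsics"]);q=E[:3,:3]@p+E[:3,3];s=q[:2]/q[2];s=s*(1+c["k1"]*(s@s));return K[:2,:2]@s+K[:2,2]
def save(im,n): cv2.imwrite("pics/"+n,im[:,:,::-1])
E
python3 - <<'E'
from h import *
np.set_printoptions(precision=3,suppress=True)
print(r.read_state())
ims=[]
for cam in ("top","scene"):
    im,d=r.capture(cam); ims.append(im); np.save(f"{cam}_d.npy",d)
    for n in ("feeder","wheel","window","tab","canister","dish","guard"):
        for x in r.landmark_of(n,cam)[:1]: print(cam,n,np.array(x["uv"]),round(x["score"],2),atd(cam,x["uv"],d))
save(ims[0],"top.png");save(ims[1],"scene.png")
E
```

```text
pics
{'clock': 0.0, 'joint_positions': array([1.172, 0.259, 0.021, 1.334, 0.   , 1.418]), 'qd': array([-0.001,  0.001,  0.001, -0.   ,  0.   , -0.   ]), 'effort': array([ -0.   , -55.564,  34.453,   0.014,  -0.   ,   0.   ]), 'ee_pos': array([0.134, 0.533, 0.231]), 'orientation': array([ 0.123,  0.992, -0.001, -0.   ]), 'wrist_force': array([ 0.412, -0.924, -0.222]), 'moment': array([ 0.017, -0.041,  0.003]), 'grip_width': 0.998528331551692}
top feeder [329.1 244. ] 0.82 [ 0.532 -0.087  0.097]
top wheel [333.1 242.8] 0.62 [ 0.535 -0.095  0.103]
top window [357.3 232.6] 0.83 [ 0.558 -0.148  0.089]
top tab [312.8 248.5] 0.96 [ 0.521 -0.05   0.132]
top canister [226.6 273.3] 0.58 [0.468 0.124 0.11 ]
top dish [330.2 243.8] 0.63 [ 0.533 -0.089  0.101]
top guard [310.1 175.3] 0.81 [ 0.675 -0.045  0.106]
scene feeder [284.2 211.7] 0.79 [0.584 0.005 0.078]
scene wheel [281.2 181.1] 0.74 [ 0.537 -0.108  0.104]
scene window [268.5 175.4] 0.97 [ 0.549 -0.169  0.096]
scene canister [343.7 246.6] 0.88 [0.492 0.159 0.036]
scene dish [242.  180.7] 0.61 [ 0.587 -0.294  0.025]
scene guard [243.9 233.7] 0.7 [ 0.688 -0.03   0.016]
```

View pics/top.png

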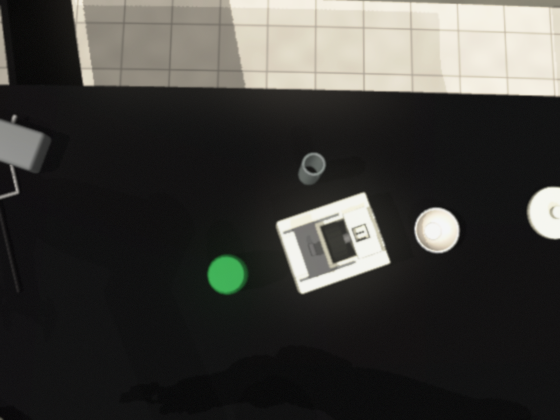

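View pics/scene.png

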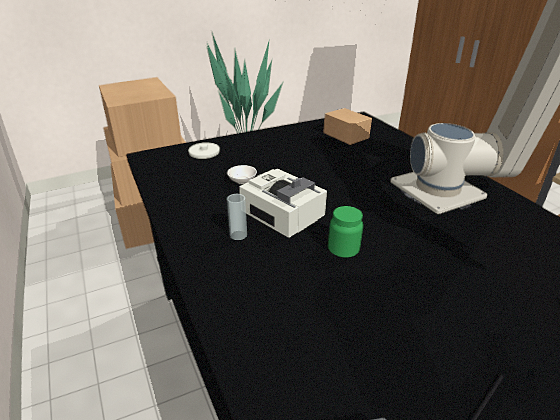

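```bash
python3 - <<'E'
from h import *
np.set_printoptions(precision=4,suppress=True)
d=np.load("top_d.npy")
P=[];
for v in range(180,305):
    for u in range(265,400):
        if d[v,u]>0:
            o,k=ray("top",(u,v)); p=o+k*d[v,u]
            if .07<p[2]<.15: P.append(p)
P=np.array(P);print(len(P),np.histogram(P[:,2],bins=np.arange(.07,.15,.005)))
deck=P[(P[:,2]>.08)]
(c,s,a)=cv2.minAreaRect((deck[:,:2]*1000).astype(np.float32)); print(c,s,a)
print(cv2.boxPoints((c,s,a)))
im=cv2.imread("pics/top.png")[180:305,265:400]; cv2.imwrite("pics/topc.png",cv2.resize(im,None,fx=4,fy=4,interpolation=cv2.INTER_CUBIC))
np.save("P.npy",P)
E
```

```text
Traceback (most recent call last):
  File "h.py", line 4, in ray
    c=r.camera_info(cam);K=np.array(c["K"]);k1=c["k1"];E=np.array(c["extrinsics"])
ValueError: time passes only in moves, steps and waits
```

```bash
python3 - <<'E'
s=open('h.py').read()
s=s.replace('def ray','_C={}\ndef info(cam):\n    if cam not in _C: _C[cam]=r.camera_info(cam)\n    return _C[cam]\ndef ray',1).replace('c=r.camera_info(cam);','c=info(cam);')
open('h.py','w').write(s)
E
python3 - <<'E'
from h import *
np.set_printoptions(precision=4,suppress=True)
d=np.load("top_d.npy")
P=[];
for v in range(180,305):
    for u in range(265,400):
        if d[v,u]>0:
            o,k=ray("top",(u,v)); p=o+k*d[v,u]
            if .07<p[2]<.15: P.append(p)
P=np.array(P);print(len(P),np.histogram(P[:,2],bins=np.arange(.07,.15,.005)))
deck=P[(P[:,2]>.08)]
(c,s,a)=cv2.minAreaRect((deck[:,:2]*1000).astype(np.float32)); print(c,s,a)
print(cv2.boxPoints((c,s,a)))
im=cv2.imread("pics/top.png")[180:305,265:400]; cv2.imwrite("pics/topc.png",cv2.resize(im,None,fx=4,fy=4,interpolation=cv2.INTER_CUBIC))
np.save("P.npy",P)
E
```

```text
6803 (array([  30,   72, 1495, 2359,  416,  940,  308,  227,  834,   54,    3,
          6,   45,   14,    0]), array([0.07 , 0.075, 0.08 , 0.085, 0.09 , 0.095, 0.1  , 0.105, 0.11 ,
       0.115, 0.12 , 0.125, 0.13 , 0.135, 0.14 , 0.145]))
(538.1131591796875, -96.47053527832031) (160.37228393554688, 200.95449829101562) 19.804758071899414
[[ 428.6265  -29.1046]
 [ 496.7131 -218.1732]
 [ 647.5998 -163.8365]
 [ 579.5132   25.2321]]
```

View pics/topc.png

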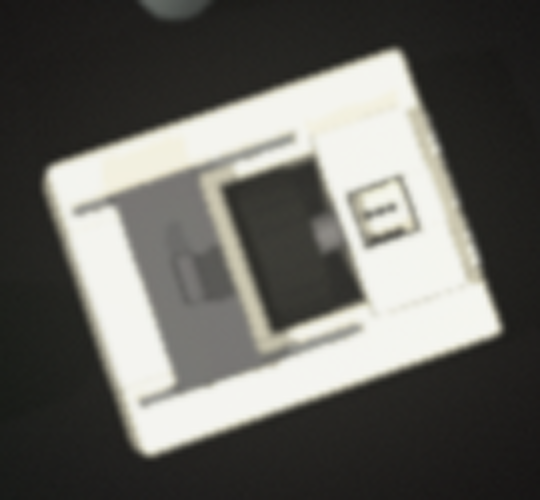

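{"fn": "jog_arm", "kwargs": {
  "plan": [
    [1, [-1, -0.94, 0], 0],
    [1, [-1, -0.94, 0], 0],
    [1, [-1, -0.94, 0], 0],
    [1, [-1, -0.94, 0], 0],
    [1, [-1, -0.94, 0], 0],
    [1, [-1, -0.94, 0], 0],
    [1, [-1, -0.94, 0], 0],
    [1, [-1, -0.94, 0], 0],
    [1, [-1, -0.94, 0], 0],
    [1, [-1, -0.94, 0], 0]
  ]
}}

```text
clock: 1.63
ee_pos: [0.2825, 0.3013, 0.2315]
orientation: [0.123, 0.992, 0.0, 0.0]
wrist_force: [0.6, 0.2, 0.5]
grip_width: 0.996
```

{"fn": "jog_arm", "kwargs": {
  "plan": [
    [0, [-1, -0.94, 0], 0],
    [0, [-1, -0.94, 0], 0],
    [0, [-1, -0.94, 0], 0],
    [0, [-1, -0.94, 0], 0],
    [0, [-1, -0.94, 0], 0],
    [0, [-1, -0.94, 0], 0],
    [0, [-1, -0.94, 0], 0],
    [0, [-1, -0.94, 0], 0],
    [0, [-1, -0.94, 0], 0],
    [0, [-1, -0.94, 0], 0]
  ]
}}

```text
clock: 2.47
ee_pos: [0.4309, 0.0701, 0.2315]
orientation: [0.123, 0.992, 0.0, 0.0]
wrist_force: [0.5, -0.3, 0.6]
grip_width: -0.001
```

{"fn": "jog_arm", "kwargs": {
  "plan": [
    [0, [-1, -0.94, 0], 0],
    [0, [-1, -0.94, 0], 0],
    [0, [-1, -0.94, 0], 0],
    [0, [-1, -0.94, 0], 0],
    [0, [-1, -0.94, 0], 0],
    [0, [-1, -0.94, 0], 0],
    [0, [-1, -0.94, 0], 0],
    [0, [0, 0, 0], -1],
    [0, [0, 0, 0], -1],
    [0, [0, 0, 0], -1]
  ]
}}

```text
clock: 3.3
ee_pos: [0.5342, -0.0909, 0.2309]
orientation: [0.001, 1.0, 0.0, -0.0]
wrist_force: [-0.6, -0.5, 0.2]
grip_width: 0.005
```

{"fn": "jog_arm", "kwargs": {
  "plan": [
    [0, [0, 0, 0], -1],
    [0, [0, 0, 0], -1],
    [0, [0, 0, 0], -1],
    [0, [0, 0, 0], -1],
    [0, [0, 0, 0], -0.4],
    [0, [0, 0, 0], 0]
  ]
}}

```text
clock: 3.8
ee_pos: [0.5341, -0.0903, 0.2313]
orientation: [-0.173, 0.985, -0.0, 0.0]
wrist_force: [0.3, 0.3, 0.3]
grip_width: -0.002
```

```bash
cat >> h.py <<'E'
from scipy.spatial.transform import Rotation as Ro
A=0.3457; F=np.array([.5398,-.1012]); FX=np.array([np.cos(A),np.sin(A)]); FY=np.array([-np.sin(A),np.cos(A)])
def tofeeder(p): q=np.array(p[:2])-F; return np.array([q@FX,q@FY,p[2]])*1000
def toworld(x,y,z): return np.r_[F+FX*x/1000+FY*y/1000,z/1000]
def st():
    s=r.read_state(); R=Ro.from_quat(s["orientation"]).as_matrix()
    yaw=np.degrees(np.arctan2(R[1,0],R[0,0]))%360-180
    print("t",round(s["clock"],2),"feeder mm",tofeeder(s["ee_pos"]).round(1),"x-axis yaw-180:",round(yaw-np.degrees(A),2),"tilt",R[:2,2].round(3),"F",s["wrist_force"].round(1),"grip",round(s["grip_width"],3)); return s
np.set_printoptions(precision=4,suppress=True)
E
python3 - <<'E'
from h import *
st(); c=info("wrist"); im,d=r.capture("wrist"); np.save("w_d.npy",d)
for n in ("wheel","window","tab"):
    for x in r.landmark_of(n,"wrist")[:1]:
        p=atd("wrist",x["uv"],d);print(n,np.array(x["uv"]),round(x["score"],2),tofeeder(p))
save(im,"w1.png")
E
```

```text
t 3.8 feeder mm [ -1.7  12.2 231.3] x-axis yaw-180: 0.11 tilt [ 0. -0.] F [0.3 0.3 0.3] grip -0.002
wheel [269.1 210.2] 0.86 [  0.13     1.103  103.1898]
window [211.6 207. ] 0.7 [  0.6288 -57.227   91.3299]
tab [270.  208.4] 0.64 [ -1.7874   2.0028 103.4914]
```

View pics/w1.png

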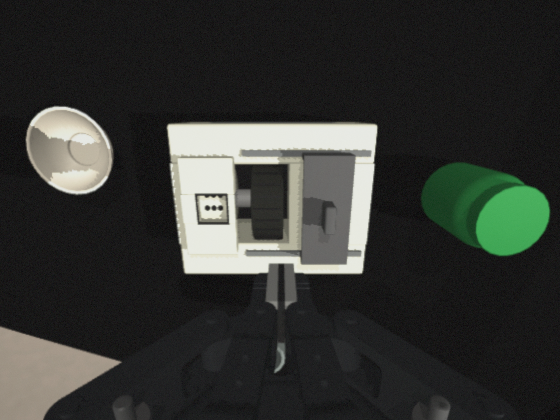

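```bash
python3 -c "
import cv2
im=cv2.imread('pics/w1.png')[185:232,185:240]; cv2.imwrite('pics/w1c.png',cv2.resize(im,None,fx=10,fy=10,interpolation=cv2.INTER_CUBIC))"
```

```text
(no output)
```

View pics/w1c.png

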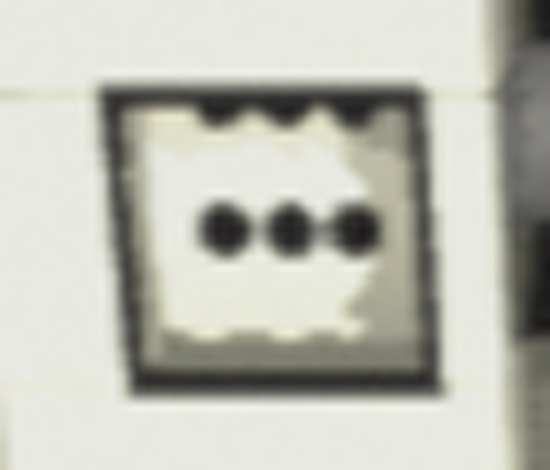

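{"fn": "jog_arm", "kwargs": {
  "plan": [
    [0, [-0.635, -0.56, 0.5], 0],
    [0, [0, 0, 1], 0],
    [0, [0, 0, 1], 0],
    [0, [0, 0, 1], 0],
    [0, [0, 0, 1], 0],
    [0, [0, 0, 1], 0],
    [0, [0, 0, 0.4], 0],
    [0, [0, 0, 0], 0]
  ]
}}

```text
clock: 4.67
ee_pos: [0.5489, -0.0962, 0.1116]
orientation: [-0.172, 0.985, 0.001, -0.001]
wrist_force: [0.2, -0.5, -0.0]
grip_width: -0.003
```

{"fn": "jog_arm", "kwargs": {
  "plan": [
    [0, [0, 0, 0.1], 0],
    [0, [0, 0, 0.1], 0],
    [0, [0, 0, 0], 0]
  ]
}}

```text
clock: 4.92
ee_pos: [0.5503, -0.0967, 0.11]
orientation: [-0.172, 0.985, -0.0, 0.001]
wrist_force: [-0.7, -0.1, -0.0]
grip_width: -0.001
```

{"fn": "jog_arm", "kwargs": {
  "plan": [
    [0, [0, 0, 0], 0],
    [0, [0, 0, 0.05], 0],
    [0, [0, 0, 0.05], 0],
    [0, [0, 0, 0], 0]
  ]
}}

```text
clock: 5.25
ee_pos: [0.5498, -0.0965, 0.1073]
orientation: [-0.172, 0.985, -0.0, 0.0]
wrist_force: [-0.5, -0.9, -1.5]
grip_width: -0.005
```

{"fn": "jog_arm", "kwargs": {
  "plan": [
    [0, [0, 0, 0.05], 0],
    [0, [0, 0, 0.0], 0]
  ]
}}

```text
clock: 5.42
ee_pos: [0.5498, -0.0965, 0.1061]
orientation: [-0.172, 0.985, 0.0, -0.0]
wrist_force: [0.7, 0.2, 0.3]
grip_width: -0.001
```

{"fn": "jog_arm", "kwargs": {
  "plan": [
    [0, [0, 0, 0.05], 0],
    [0, [0, 0, 0.0], 0]
  ]
}}

```text
clock: 5.58
ee_pos: [0.5498, -0.0965, 0.1051]
orientation: [-0.172, 0.985, 0.0, -0.0]
wrist_force: [0.9, 0.4, 0.2]
grip_width: -0.001
```

{"fn": "jog_arm", "kwargs": {
  "plan": [
    [0, [0, 0, 0.05], 0],
    [0, [0, 0, 0.0], 0]
  ]
}}

```text
clock: 5.75
ee_pos: [0.5498, -0.0965, 0.1041]
orientation: [-0.172, 0.985, 0.0, -0.0]
wrist_force: [0.8, 0.8, -0.1]
grip_width: 0.001
```

{"fn": "jog_arm", "kwargs": {
  "plan": [
    [0, [0, 0, 0.05], 0],
    [0, [0, 0, 0.0], 0]
  ]
}}

```text
clock: 5.92
ee_pos: [0.5498, -0.0965, 0.1031]
orientation: [-0.172, 0.985, 0.0, -0.0]
wrist_force: [-0.3, 0.0, 0.3]
grip_width: 0.001
```

{"fn": "jog_arm", "kwargs": {
  "plan": [
    [0, [0, 0, 0.05], 0],
    [0, [0, 0, 0.0], 0]
  ]
}}

```text
clock: 6.08
ee_pos: [0.5499, -0.0965, 0.1025]
orientation: [-0.172, 0.985, -0.0, 0.0]
wrist_force: [-0.3, 0.9, 4.3]
grip_width: 0.001
```

{"fn": "jog_arm", "kwargs": {
  "plan": [
    [0, [0, 0, 0.05], 0],
    [0, [0, 0, 0.0], 0]
  ]
}}

```text
clock: 6.25
ee_pos: [0.55, -0.0965, 0.1017]
orientation: [-0.172, 0.985, -0.0, 0.0]
wrist_force: [-1.9, 0.3, 6.0]
grip_width: -0.001
```

{"fn": "jog_arm", "kwargs": {
  "plan": [
    [0, [0, 0, 0.04], 0],
    [0, [0, 0, 0.0], 0]
  ]
}}

```text
clock: 6.42
ee_pos: [0.5501, -0.0966, 0.1012]
orientation: [-0.172, 0.985, -0.0, 0.001]
wrist_force: [-1.9, 0.5, 9.4]
grip_width: 0.002
```

{"fn": "jog_arm", "kwargs": {
  "plan": [
    [0, [0.2, 0, 0], 0],
    [0, [0.2, 0, 0], 0]
  ]
}}

```text
clock: 6.58
ee_pos: [0.5439, -0.0989, 0.1017]
orientation: [-0.173, 0.985, -0.0, 0.002]
wrist_force: [3.5, 3.4, 8.6]
grip_width: 0.003
```

{"fn": "jog_arm", "kwargs": {
  "plan": [
    [0, [0.2, 0, 0.02], 0],
    [0, [0.2, 0, 0], 0]
  ]
}}

```text
clock: 6.75
ee_pos: [0.5364, -0.1016, 0.1014]
orientation: [-0.173, 0.985, -0.0, 0.002]
wrist_force: [4.0, 3.9, 9.4]
grip_width: 0.0
```

{"fn": "jog_arm", "kwargs": {
  "plan": [
    [0, [0.2, 0, 0], 0],
    [0, [0.2, 0, 0], 0],
    [0, [0, 0, 0], 0]
  ]
}}

```text
clock: 7.0
ee_pos: [0.5282, -0.1046, 0.1013]
orientation: [-0.172, 0.985, -0.0, 0.002]
wrist_force: [1.6, 2.9, 8.4]
grip_width: 0.001
```

```bash
python3 - <<'E'
from h import *
st(); c=info("wrist"); im,d=r.capture("wrist"); 
uv=proj("wrist",toworld(0,-54,98)).round().astype(int); print(uv)
cr=im[uv[1]-60:uv[1]+60,uv[0]-70:uv[0]+70]; save(cv2.resize(cr,None,fx=4,fy=4,interpolation=cv2.INTER_CUBIC),"w2.png")
E
```

```text
t 7.0 feeder mm [-12.    0.8 101.3] x-axis yaw-180: 0.05 tilt [0.004 0.   ] F [1.6 2.9 8.4] grip 0.001
[186 292]
```

View pics/w2.png

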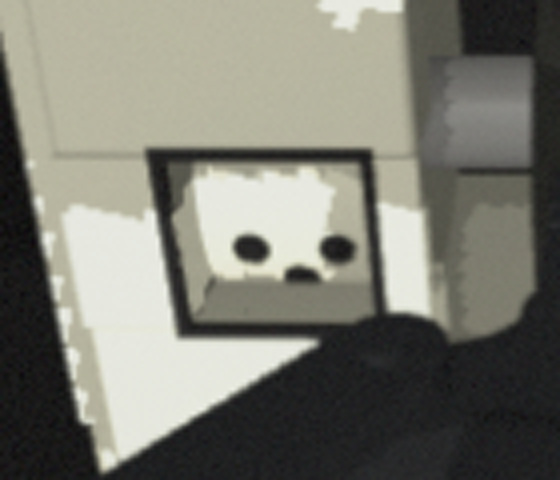

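{"fn": "jog_arm", "kwargs": {
  "plan": [
    [0, [0, 0, -0.5], 0],
    [0, [0, 0, -1], 0],
    [0, [0, 0, -1], 0],
    [0, [0, 0, -1], 0],
    [0, [0, 0, 0], 0],
    [0, [0, 0, 0], 0]
  ]
}}

```text
clock: 7.55
ee_pos: [0.5277, -0.1049, 0.1712]
orientation: [-0.172, 0.985, -0.001, 0.001]
wrist_force: [0.3, 0.4, -0.9]
grip_width: 0.003
```

```bash
cat >> h.py <<'E'
def rect(im,cam,z=98,h=22,s=12):
    # ortho view at height z: +x up, -y left
    pts=[proj(cam,toworld(x,y,z)) for x,y in((h,-54-h),(h,-54+h),(-h,-54+h),(-h,-54-h))]
    n=2*h*s;M=cv2.getPerspectiveTransform(np.float32(pts),np.float32([[0,0],[n,0],[n,n],[0,n]]))
    return cv2.warpPerspective(im,M,(n,n),flags=cv2.INTER_CUBIC)
E
python3 - <<'E'
from h import *
st(); c=info("wrist"); E=np.array(c["extrinsics"]); print("cam",tofeeder(-E[:3,:3].T@E[:3,3]),"axis",E[2,:3]); im,d=r.capture("wrist"); save(im,"w3full.png")
save(rect(im,"wrist"),"w3.png")
E
```

```text
t 7.55 feeder mm [-12.7   0.7 171.2] x-axis yaw-180: 0.03 tilt [ 0.002 -0.001] F [ 0.3  0.4 -0.9] grip 0.003
cam [-97.4779   1.0335 313.6216] axis [ 0.3098  0.1104 -0.9444]
```

View pics/w3.png

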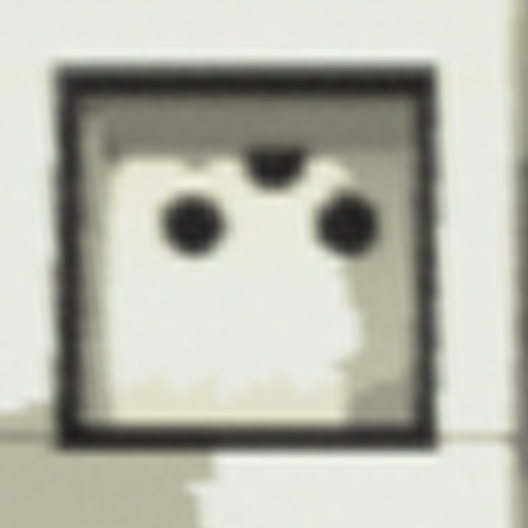

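{"fn": "jog_arm", "kwargs": {
  "plan": [
    [0, [-0.65, 0, 0.3], 0],
    [0, [-0.6, 0, 0.7], 0],
    [0, [0, 0, 1], 0],
    [0, [0, 0, 0.9], 0],
    [0, [0, 0, 0.4], 0],
    [0, [0, 0, 0.1], 0],
    [0, [0, 0, 0], 0]
  ]
}}

```text
clock: 8.18
ee_pos: [0.5504, -0.0956, 0.1015]
orientation: [-0.172, 0.985, 0.001, -0.001]
wrist_force: [-4.3, 1.8, 9.0]
grip_width: -0.001
```

{"fn": "jog_arm", "kwargs": {
  "plan": [
    [0, [0, 0, 0.08], 0],
    [0, [0, 0, 0], 0]
  ]
}}

```text
clock: 8.35
ee_pos: [0.5505, -0.0956, 0.1007]
orientation: [-0.172, 0.985, 0.0, -0.0]
wrist_force: [-4.8, 2.7, 11.7]
grip_width: -0.001
```

{"fn": "jog_arm", "kwargs": {
  "plan": [
    [0, [0.2, 0, 0], 0],
    [0, [0.2, 0, 0], 0]
  ]
}}

```text
clock: 8.52
ee_pos: [0.5448, -0.0978, 0.1014]
orientation: [-0.173, 0.985, 0.001, 0.002]
wrist_force: [1.9, 5.9, 10.5]
grip_width: -0.001
```

{"fn": "jog_arm", "kwargs": {
  "plan": [
    [0, [0.2, 0, 0], 0],
    [0, [0.2, 0, 0], 0],
    [0, [0.2, 0, 0], 0],
    [0, [0.2, 0, 0], 0],
    [0, [0, 0, 0], 0]
  ]
}}

```text
clock: 8.93
ee_pos: [0.5291, -0.1037, 0.1014]
orientation: [-0.173, 0.985, 0.0, 0.001]
wrist_force: [1.1, 3.8, 9.6]
grip_width: 0.002
```

{"fn": "jog_arm", "kwargs": {
  "plan": [
    [0, [0, 0, -0.3], 0],
    [0, [-0.65, 0, -0.2], 0],
    [0, [-0.6, 0, 0], 0],
    [0, [0, 0, 0.35], 0],
    [0, [0, 0, 0], 0]
  ]
}}

```text
clock: 9.35
ee_pos: [0.5523, -0.0955, 0.1021]
orientation: [-0.173, 0.985, 0.0, -0.0]
wrist_force: [3.7, -0.4, 4.2]
grip_width: 0.001
```

{"fn": "jog_arm", "kwargs": {
  "plan": [
    [0, [0.05, 0, 0.06], 0],
    [0, [0, 0, 0], 0]
  ]
}}

```text
clock: 9.52
ee_pos: [0.5511, -0.0961, 0.1023]
orientation: [-0.172, 0.985, 0.0, 0.001]
wrist_force: [4.6, 1.1, 4.5]
grip_width: 0.002
```

{"fn": "jog_arm", "kwargs": {
  "plan": [
    [0, [0.05, 0, 0.03], 0],
    [0, [0, 0, 0], 0]
  ]
}}

```text
clock: 9.68
ee_pos: [0.55, -0.0966, 0.1021]
orientation: [-0.172, 0.985, -0.0, 0.001]
wrist_force: [4.4, 1.6, 5.8]
grip_width: 0.004
```

{"fn": "jog_arm", "kwargs": {
  "plan": [
    [0, [0, 0, 0.04], 0],
    [0, [0, 0, 0], 0]
  ]
}}

```text
clock: 9.85
ee_pos: [0.5501, -0.0966, 0.1015]
orientation: [-0.172, 0.985, -0.0, 0.001]
wrist_force: [3.5, 2.5, 7.7]
grip_width: -0.003
```

{"fn": "jog_arm", "kwargs": {
  "plan": [
    [0, [0, 0, 0.02], 0],
    [0, [0, 0, 0], 0]
  ]
}}

```text
clock: 10.02
ee_pos: [0.5501, -0.0966, 0.1013]
orientation: [-0.172, 0.985, -0.0, 0.001]
wrist_force: [2.8, 2.6, 8.0]
grip_width: -0.003
```

{"fn": "jog_arm", "kwargs": {
  "plan": [
    [0, [0.05, 0, 0.04], 0],
    [0, [0.15, 0, 0], 0]
  ]
}}

```text
clock: 10.18
ee_pos: [0.5471, -0.0978, 0.1009]
orientation: [-0.172, 0.985, -0.0, 0.002]
wrist_force: [4.7, 3.4, 12.1]
grip_width: -0.002
```

{"fn": "jog_arm", "kwargs": {
  "plan": [
    [0, [0.2, 0, 0], 0],
    [0, [0.2, 0, 0], 0],
    [0, [0.2, 0, 0], 0],
    [0, [0.2, 0, 0], 0],
    [0, [0, 0, 0], 0]
  ]
}}

```text
clock: 10.6
ee_pos: [0.5311, -0.1035, 0.1009]
orientation: [-0.172, 0.985, -0.0, 0.001]
wrist_force: [2.4, 2.4, 11.2]
grip_width: -0.005
```

{"fn": "jog_arm", "kwargs": {
  "plan": [
    [0, [0, 0, -0.5], 0],
    [0, [0, 0, -1], 0],
    [0, [0, 0, -1], 0],
    [0, [0, 0, -1], 0],
    [0, [0, 0, 0], 0],
    [0, [0, 0, 0], 0]
  ]
}}

```text
clock: 11.1
ee_pos: [0.5306, -0.1035, 0.1703]
orientation: [-0.172, 0.985, -0.0, 0.0]
wrist_force: [-0.0, 0.9, -0.5]
grip_width: 0.001
```

```bash
python3 - <<'E'
from h import *
st(); c=info("wrist"); im,d=r.capture("wrist")
save(rect(im,"wrist"),"w4.png")
E
```

```text
t 11.1 feeder mm [ -9.5   1.  170.3] x-axis yaw-180: 0.01 tilt [ 0.    -0.001] F [-0.   0.9 -0.5] grip 0.001
```

View pics/w4.png

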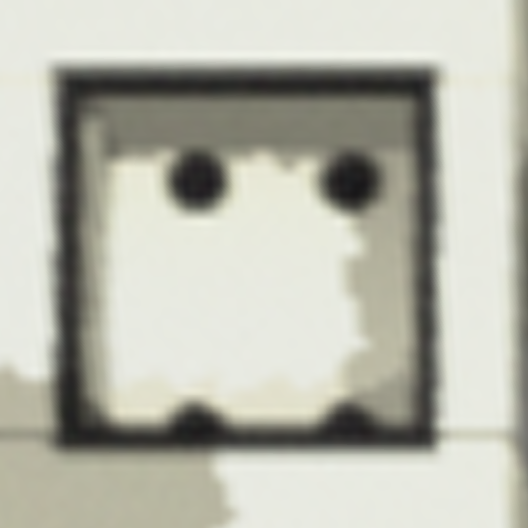

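{"fn": "jog_arm", "kwargs": {
  "plan": [
    [0, [-0.6, 0, 0.3], 0],
    [0, [-0.55, 0, 0.7], 0],
    [0, [0, 0, 1], 0],
    [0, [0, 0, 0.9], 0],
    [0, [0, 0, 0.4], 0],
    [0, [0, 0, 0.08], 0],
    [0, [0, 0, 0], 0]
  ]
}}

```text
clock: 11.73
ee_pos: [0.5521, -0.0949, 0.1014]
orientation: [-0.172, 0.985, 0.001, -0.001]
wrist_force: [-3.8, 1.9, 7.2]
grip_width: -0.001
```

{"fn": "jog_arm", "kwargs": {
  "plan": [
    [0, [0, 0, 0.06], 0],
    [0, [0.2, 0, 0], 0],
    [0, [0.2, 0, 0], 0]
  ]
}}

```text
clock: 11.98
ee_pos: [0.5465, -0.0972, 0.1015]
orientation: [-0.173, 0.985, 0.001, 0.002]
wrist_force: [2.9, 5.7, 9.0]
grip_width: -0.002
```

{"fn": "jog_arm", "kwargs": {
  "plan": [
    [0, [0.2, 0, 0], 0],
    [0, [0.2, 0, 0], 0],
    [0, [0.2, 0, 0], 0],
    [0, [0.2, 0, 0], 0],
    [0, [0, 0, 0], 0]
  ]
}}

```text
clock: 12.4
ee_pos: [0.5309, -0.103, 0.1016]
orientation: [-0.172, 0.985, 0.0, 0.001]
wrist_force: [1.6, 4.4, 8.3]
grip_width: -0.0
```

{"fn": "jog_arm", "kwargs": {
  "plan": [
    [0, [0.12, 0, 0], 0],
    [0, [0, 0, 0], 0]
  ]
}}

```text
clock: 12.57
ee_pos: [0.5289, -0.1039, 0.1016]
orientation: [-0.172, 0.985, 0.0, 0.001]
wrist_force: [2.1, 4.7, 7.3]
grip_width: 0.001
```

{"fn": "jog_arm", "kwargs": {
  "plan": [
    [0, [0, 0, -0.5], 0],
    [0, [0, 0, -1], 0],
    [0, [0, 0, -1], 0],
    [0, [0, 0, -1], 0],
    [0, [0, 0, 0], 0],
    [0, [0, 0, 0], 0]
  ]
}}

```text
clock: 13.07
ee_pos: [0.5282, -0.1046, 0.1717]
orientation: [-0.172, 0.985, -0.0, 0.001]
wrist_force: [-0.8, 0.1, -0.6]
grip_width: 0.003
```

```bash
python3 - <<'E'
from h import *
st(); c=info("wrist"); im,d=r.capture("wrist"); save(im,"w5full.png"); np.save("w5.npy",d)
a=rect(im,"wrist")
save(a,"w5.png")
n,l,s,cc=cv2.connectedComponentsWithStats((a.max(2)<75).astype(np.uint8))
for i in range(1,n):
    if 300<s[i,4]<8000: print("X,Y@98:",((264-cc[i])/12).round(2)[::-1],s[i,4])
for x in r.landmark_of("tab","wrist"): print(x["uv"],x["score"],tofeeder(atz("wrist",x["uv"],.134)))
E
```

```text
t 13.07 feeder mm [-12.    0.7 171.7] x-axis yaw-180: 0.02 tilt [ 0.001 -0.001] F [-0.8  0.1 -0.6] grip 0.003
X,Y@98: [ 3.39 -7.07] 2043
X,Y@98: [3.3 5.9] 1654
X,Y@98: [-9.42  5.84] 2050
X,Y@98: [-9.5  -7.07] 2334
[359.4, 263.8] 0.61 [ -0.3716  54.983  134.    ]
```

View pics/w5.png

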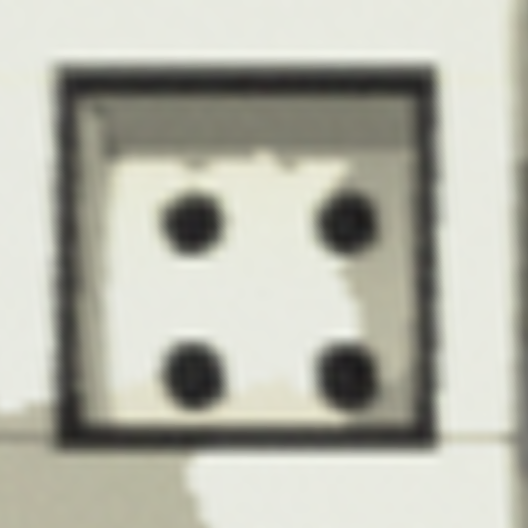

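```bash
python3 - <<'E'
from h import *
c=info("wrist");d=np.load("w5.npy");im=cv2.imread("pics/w5full.png")
P=[];Q=[]
for v in range(150,400,2):
    for u in range(290,460,2):
        if d[v,u]>0:
            p=tofeeder(atd("wrist",(u,v),d))
            if 128<p[2]<140 and abs(p[0])<40 and 30<p[1]<100: P.append(p)
            if 108<p[2]<118 and abs(p[0])<60 and 20<p[1]<100: Q.append(p)
for X in(P,Q):
    X=np.array(X); print(len(X), X.size and np.percentile(X,[2,50,98],axis=0))
E
```

```text
134 [[-13.3636  50.6392 128.5367]
 [ -2.14    54.9484 132.316 ]
 [ 11.8603  59.9359 132.9517]]
1801 [[-53.5753  33.3622 109.5732]
 [-12.6585  53.465  110.5522]
 [ 51.2279  77.6792 111.1983]]
```

View pics/w5full.png

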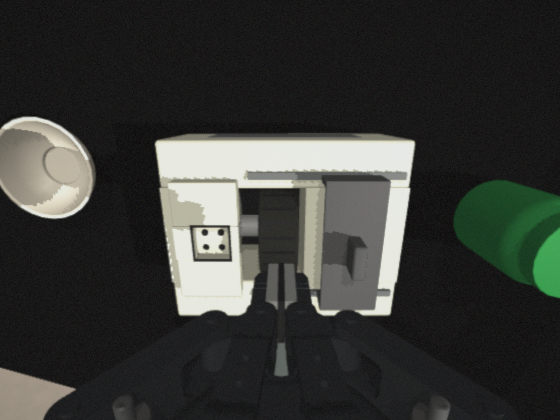

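{"fn": "jog_arm", "kwargs": {
  "plan": [
    [0, [-0.3, 1, 0], 0],
    [0, [-0.3, 1, 0], 0],
    [0, [0, 1, 0], 0],
    [0, [0, 1, 0], 0],
    [0, [0, 0.3, 0.5], 0],
    [0, [0, 0, 1], 0],
    [0, [0, 0, 0.9], 0],
    [0, [0, 0, 0.2], 0],
    [0, [0, 0, 0], 0]
  ]
}}

```text
clock: 13.92
ee_pos: [0.5087, -0.0192, 0.1171]
orientation: [-0.172, 0.985, 0.001, -0.002]
wrist_force: [-0.6, 0.7, 0.5]
grip_width: -0.002
```

```bash
python3 -c "
from h import *
st()"
```

```text
t 13.92 feeder mm [ -1.5  87.7 117.1] x-axis yaw-180: 0.03 tilt [-0.004  0.001] F [-0.6  0.7  0.5] grip -0.002
```

{"fn": "jog_arm", "kwargs": {
  "plan": [
    [0, [0, -0.4, -0.05], 0],
    [0, [0, -0.4, 0], 0],
    [0, [0, -0.4, 0], 0],
    [0, [0, -0.4, 0], 0]
  ]
}}

```text
clock: 14.25
ee_pos: [0.5214, -0.0505, 0.1206]
orientation: [-0.172, 0.985, 0.0, 0.001]
wrist_force: [-0.5, 2.9, 1.4]
grip_width: -0.004
```

```bash
python3 -c "
from h import *
st()"
```

```text
t 14.25 feeder mm [ -0.1  53.9 120.6] x-axis yaw-180: 0.02 tilt [0.001 0.   ] F [-0.5  2.9  1.4] grip -0.004
```

{"fn": "jog_arm", "kwargs": {
  "plan": [
    [0, [0, -0.4, 0], 0],
    [0, [0, -0.4, 0], 0],
    [0, [0, -0.4, 0], 0],
    [0, [0, -0.15, 0], 0],
    [0, [0, 0, 0], 0]
  ]
}}

```text
clock: 14.67
ee_pos: [0.5303, -0.0761, 0.1198]
orientation: [-0.172, 0.985, -0.0, -0.0]
wrist_force: [0.1, -0.1, 0.0]
grip_width: 0.001
```

{"fn": "jog_arm", "kwargs": {
  "plan": [
    [0, [0, -0.1, 0], 0],
    [0, [0, -0.1, 0], 0],
    [0, [0, 0, 0], 0]
  ]
}}

```text
clock: 14.92
ee_pos: [0.5311, -0.0788, 0.1197]
orientation: [-0.172, 0.985, 0.0, -0.0]
wrist_force: [-0.8, 1.2, -0.0]
grip_width: -0.003
```

```bash
python3 -c "
from h import *
st()"
```

```text
t 14.92 feeder mm [ -0.6  24.1 119.7] x-axis yaw-180: 0.04 tilt [-0.001 -0.   ] F [-0.8  1.2 -0. ] grip -0.003
```

{"fn": "jog_arm", "kwargs": {
  "plan": [
    [0, [0, -0.1, 0], 0],
    [0, [0, -0.1, 0], 0],
    [0, [0, 0, 0], 0]
  ]
}}

```text
clock: 15.17
ee_pos: [0.5325, -0.0826, 0.1197]
orientation: [-0.172, 0.985, 0.0, -0.0]
wrist_force: [-2.0, 0.9, -0.4]
grip_width: -0.001
```

{"fn": "jog_arm", "kwargs": {
  "plan": [
    [0, [0, -0.1, 0], 0],
    [0, [0, 0, 0], 0]
  ]
}}

```text
clock: 15.33
ee_pos: [0.5333, -0.0845, 0.1198]
orientation: [-0.172, 0.985, 0.0, -0.0]
wrist_force: [-2.3, 1.0, -0.5]
grip_width: -0.004
```

```bash
python3 -c "
from h import *
st()"
```

```text
t 15.33 feeder mm [ -0.5  17.9 119.8] x-axis yaw-180: 0.03 tilt [-0. -0.] F [-2.3  1.  -0.5] grip -0.004
```

Continue to the stop.

{"fn": "jog_arm", "kwargs": {
  "plan": [
    [0, [0, -0.1, 0], 0],
    [0, [0, 0, 0], 0]
  ]
}}

```text
clock: 15.5
ee_pos: [0.5336, -0.0857, 0.1197]
orientation: [-0.172, 0.985, 0.001, -0.0]
wrist_force: [-3.7, 5.9, 1.1]
grip_width: -0.003
```

{"fn": "jog_arm", "kwargs": {
  "plan": [
    [0, [0, -0.1, 0], 0],
    [0, [0, 0, 0], 0]
  ]
}}

```text
clock: 15.67
ee_pos: [0.5337, -0.086, 0.1197]
orientation: [-0.173, 0.985, 0.003, -0.0]
wrist_force: [-4.7, 14.0, 3.7]
grip_width: 0.002
```

{"fn": "jog_arm", "kwargs": {
  "plan": [
    [0, [0, -0.1, 0], 0],
    [0, [0, 0, 0], 0]
  ]
}}

```text
clock: 15.83
ee_pos: [0.5337, -0.0863, 0.1197]
orientation: [-0.173, 0.985, 0.004, -0.001]
wrist_force: [-8.1, 21.9, 5.9]
grip_width: -0.0
```

{"fn": "jog_arm", "kwargs": {
  "plan": [
    [0, [0, 0.5, 0], 0],
    [0, [0, 0.5, -0.2], 0],
    [0, [0, 0, -1], 0],
    [0, [0, 0, -1], 0],
    [0, [0, 0, -1], 0],
    [0, [0.8, 0, -1], 0],
    [0, [1, 0, -1], 0],
    [0, [1, 0, 0], 0],
    [0, [0, 0, 0], 0],
    [0, [0, 0, 0], 0]
  ]
}}

```text
clock: 16.67
ee_pos: [0.4759, -0.0906, 0.2248]
orientation: [-0.172, 0.985, -0.001, 0.001]
wrist_force: [-0.1, 0.5, -0.9]
grip_width: -0.001
```

```bash
python3 - <<'E'
from h import *
st(); c=info("wrist"); im,d=r.capture("wrist"); save(im,"w6full.png")
Q=[];T=[]
for v in range(100,420,2):
    for u in range(100,460,2):
        if d[v,u]>0:
            p=tofeeder(atd("wrist",(u,v),d))
            if 128<p[2]<140 and abs(p[0])<40 and abs(p[1])<100: T.append(p)
            if 108<p[2]<118 and abs(p[0])<60 and abs(p[1])<100: Q.append(p)
for X in(T,Q): print(len(X),len(X) and np.percentile(X,[2,50,98],axis=0))
save(im,"w6.png"); a=rect(im,"wrist")
n,l,s,cc=cv2.connectedComponentsWithStats((a.max(2)<75).astype(np.uint8))
for i in range(1,n):
    if 300<s[i,4]<8000: print("X,Y@98:",((264-cc[i])/12).round(2)[::-1],s[i,4])
E
```

```text
t 16.67 feeder mm [-56.5  31.6 224.8] x-axis yaw-180: -0.04 tilt [ 0.002 -0.001] F [-0.1  0.5 -0.9] grip -0.001
74 [[-12.5578  -5.8779 128.9145]
 [ -0.6964  -1.42   133.7438]
 [ 11.1909   3.2483 134.4639]]
849 [[-53.3594 -23.9795 110.826 ]
 [-19.3925  -7.0182 112.0289]
 [ 49.2761  19.6558 112.7671]]
X,Y@98: [ 2.83 -7.61] 1663
X,Y@98: [2.71 5.38] 1151
X,Y@98: [-11.64  -8.37] 3214
X,Y@98: [-10.04   5.41] 1501
```

View pics/w6.png

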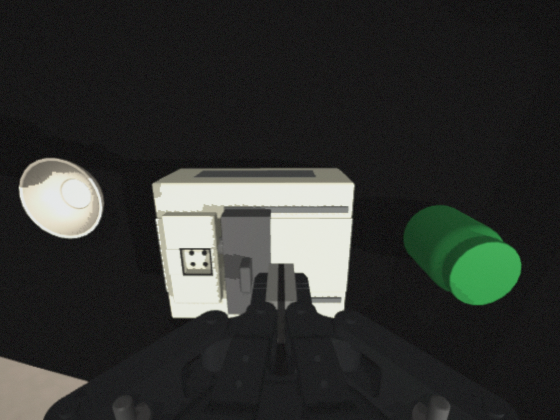

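```bash
python3 -c "
from plant import r
print(r.close_job())"
```

```text
the job is handed in; nothing more can be done
None
```

The feeder is set to four portions with the shutter home over the wheel, and I handed the job in at about 16.7 s of the 67 s allowed. The hand-in reports no verdict.

- **Dial:** I felt the wheel's crest at about 102.7 mm, then rolled it in four strokes towards feeder -x. The highest press read at the ends of moves was about 12 N, near 13 N with the sideways push. The last picture before the shutter moved showed all four dots whole, within about 0.03 rad of centred by my drum model. They still showed after the shutter was home. In that final look one dot's automatic measurement was off, because it had merged with the dark window frame. I relied on the other three and the picture.
- **Shutter:** It stood about 6 mm off its nominal parked place at the start. I pushed it by the tab with the fingers shut until it stopped hard, with the wrist force rising to about 24 N. Depth readings then put the tab at y of about -1 mm, where home is 0.
- **Other things:** I let go, lifted clear, and the wrist force read about zero. The arm kept clear of the canister, dish and guard, and the last picture shows the canister and dish standing. The guard was outside that picture, so I did not check it again.

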